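# Clamp the sprung extension rod and draw it out to the index

### The arm

A 6-joint arm with a two-finger parallel gripper is mounted at the origin on the work surface. World frame = base frame: x ahead of the robot, y to its left, z up, the work surface at z = 0. Lengths are in m, angles in rad, forces in N, time in s.
With the tool pointing down it reaches from about 0.225 to 0.875 m from the base axis. Payload 3.4 kg.
Tool frame: the origin (TCP) lies between the finger pads; the fingertips stand 22 mm ahead of it and the grasp point (between the pads) lies 3 mm ahead of it (manip.finger_overhang is the distance from the TCP to the fingertips, in m); z points along the fingers, y is the line along which they close (so a half turn about z gives the same grasp; the last joint's range is limited). The gripper opens to 85 mm and grips with 20 to 120 N. Pads are 22 mm wide; open, the fingers measure 114 mm over their backs; the gripper's body (76 mm by 85 mm) begins 54 mm behind the grasp point. The pads swing forward as they close: fully open they stand 13 mm farther back than shut.
Start: joints at [-1.449, 0.276, 1.505, -0, 1.361, -0.121], TCP at [0.138, -0.558, 0.253] pointing down, gripper open.
Joint ranges: [-2.89, 2.89], [-0.75, 2.08], [0.22, 2.7], [-1.18, 4.32], [0.11, 2.71], [-2.7, 2.7]. Speed limits (rad/s): [2.57, 2.57, 3.14, 3.14, 3.14, 3.14].

### API

Orientations are given as a unit quaternion [w, x, y, z].
In Python, from rig import get_state, eyes, order, manip gives the robot as it stands.
- The arm moves only by the tool drive_tool, never from a script. Its argument "rows" is a list of rows, each a list of 4 numbers: the shift along the tool's x, y, z in units of 25 mm (1.0 is 25 mm), then the turn about the tool's z in units of 6 degrees (1.0 is 6 degrees). A call has exactly 8 rows; each row is the pose to reach, as a shift and turn from the pose commanded when the call began, along the tool's axes at that moment; what a row does not reach only later rows make up. A row lasts 1/12 s, in which the tool goes at most 41.7 mm and 7.16 degrees, less where a joint would pass 70% of its speed; a pose out of reach is approached as far as the arm can. A call with a gripper value outside its range is refused whole. "grip" is the finger opening in mm, from 0 to 85.4, set as the call begins (left out, the last holds). The fingers move at their own pace and stop on an object; "newtons" is the grip in N (left out, the last holds). Time passes only in rows, so rows that repeat a pose let the fingers close, or fill a call up. It gives the time, the measured TCP pose, the force, the opening and the grip force at its end, in the units of the state.
- get_state(): the state, without advancing time (a new reading comes with each control period).
- eyes.get_image(name): name is "scene" or "top" or "wrist"; returns (picture, depth): 480x640x3 uint8, red, green, blue; 480x640 float32, m along the optical axis (not along the pixel's ray), 0 where there is no reading.
- eyes.camera_info(name): a dict with "fx", "fy", "cx", "cy" (pixels), "dist" ([k1, k2, p1, p2, k3] as OpenCV has them; the pictures are not rectified), "R" (3x3) and "t" (3): a world point X has camera coordinates R X + t. Camera axes: x right, y down, z forward; pixel columns grow to the right and rows downward; lengths in m; the calibration is good to about 2 mm. A picture is of the moment at which its call begins: read the wrist's pose just before it. camera_info takes no time and is no camera call; for the wrist camera it gives the pose at the moment of the call.
- order.sign_off(): hands the job in; it is judged then, once.
The state is a dict: "clock": time; "qpos": joint angles; "qd": joint speeds; "effort": joint torques, N m; "position": TCP position; "ee_rot": TCP orientation; "contact_force": force on the tool from outside, world axes, zero at the start; "moment": the same for the moment, N m; "width": finger opening in m; "gripper_force": force on a finger pad.
Only numpy, scipy, OpenCV 4.12 (cv2) and the standard library are available. Lean on these libraries where they do the work, as an engineer would, in place of code of your own. Each camera call takes 0.05 s, during which the arm holds its last target. There are 200 camera calls.

### The job

The sprung extension rod lies ready in its checking fixture: swing the open clamp strap fully down over the barrel, then pull the rod out by its knob, against the spring, until its thin pointer disc is level with the blade of the sliding index beside it. Finish while holding it there: keep hold of the knob and do not let the rod spring back. Leave the index where it is set, keep the barrel in its saddles, and do not knock the other things on the table about.

Things in the scene. Friction and masses are not known exactly. Their poses are not given: they have to be found in the camera images.
- fixture: Low checking fixture bolted down: base plate 12 mm thick, x -135 to 100, y -75 to 50 mm. Origin at table height under the rod's axis; x = pull direction, z up; rod axis at y 0, z 60. Two U saddles x -105 to -75 and -65 to -25, y +-26, tops z 66; clamp hinge post x -65 to -25, y 29 to 41, to z 86; index rail x 12 to 92, y -68 to -56, top z 40. Beyond x 80 only the rod and knob stand higher.
- barrel: Steel barrel of the extension rod, diameter 32 mm, 110 mm long, 0.45 kg, lying loose in the saddles; its flange (diameter 44, 8 thick) in the 10 mm slot between the saddles takes the pull. Origin on its axis at the middle of the flange (fixture x -70, z 60 mm), x along the rod in the pull direction; it spans x -50 to +60 mm. It can roll about x.
- rod: Inner rod, diameter 12 mm, slides out of the barrel along +x (0 to 80 mm) against a spring: about 4.4 N at rest, plus 1.1 N per 10 mm; it springs back in if let go. Origin = centre of the thin pointer disc (diameter 30, 3 mm thick) on the rod, at rest 12 mm outside the barrel's mouth, at fixture x 2, z 60 mm; x along the pull.
- rod_grip (a point): Middle of the ribbed aluminium knob on the rod's outer end, 96 mm from the pointer disc along x, on the axis, 60 mm above the table. Ribbed part to grip: diameter 24, 34 mm long (17 mm either side of this point); at its outer end a rim, diameter 34, 6 mm thick.
- index_tip (a point): Tip of the index blade, the length mark: a 3 mm thin dark blade sticking out level from a block (18 x 22 mm, top z 70) on the rail; it ends 5 mm short of the pointer disc's path, at fixture y -20, z 60. Axes as the fixture's. The pull is right when the disc's centre has the same x as this point (36 to 60 mm of pull, set anew each time). It slides stiffly (6 N): do not touch it.
- clamp (a joint): Angle of the clamp strap, rad: 0 = fully down, level over the barrel (its stop); it stands open at 1.1 to 1.5. The hinge is stiff (0.2 N m) and the strap stays where it is left; it has no latch.
- clamp_hinge (a point): Hinge axis of the strap (parallel to fixture x), at fixture x -45, y 35, z 80.5 mm. The strap is a flat steel bar 26 mm wide, 8 mm thick, centred on the hinge axis, reaching 79 mm from it: towards fixture -y when down, so upper face then at z 84.5 mm; straight up at 1.57 rad.
- clamp_end (a point): Middle of the strap's free end, 79 mm from the hinge axis; the last 20 mm are rubber covered, 28 mm wide and 12 mm thick. To close, it can be pushed over from its fixture +y side and then pressed down from above.
- gauge_a: Bystander: loose upright steel cylinder, diameter 40, 62 mm high, 0.55 kg, standing near the fixture. Origin under its centre.
- gauge_b: Bystander: loose upright steel cylinder, diameter 40, 62 mm high, 0.55 kg, standing near the fixture. Origin under its centre.
- gauge_c: Bystander: loose upright steel cylinder, diameter 40, 62 mm high, 0.55 kg, standing near the fixture. Origin under its centre.
- calculator: Bystander: white pocket calculator 115 x 75 x 14 mm lying flat.
- bottle: Bystander: small clear bottle, diameter 56, 150 mm high, standing.
- tape: Bystander: roll of tape lying flat, diameter 90, 20 mm high.
Things that resemble listed ones, but are neither listed nor needed, are in the scene too. Of the things shaped like the barrel, the steel one is meant.

How it is judged:
On the way, in this order (a step that is already met when the one before it is completed fails the run):
1. the clamp strap is fully down over the barrel, the rod still in (value of joint clamp below 0.07 rad and x of rod in the frame of fixture below 0.016 m and x of barrel in the frame of fixture between -0.075 and -0.065 m and y of barrel in the frame of fixture between -0.004 and 0.004 m and z of barrel in the frame of fixture between 0.055 and 0.064 m and angle between the x axis of barrel and the x axis of fixture, either way round below 0.06 rad), for 0.2 s.
2. the rod is drawn out level with the index, clamp still down (x of rod in the frame of index_tip between -0.006 and 0.006 m and value of joint clamp below 0.07 rad and contact force between the fingers and rod above 2 N), for 0.3 s.
At the end, for the whole second after the job is handed in: Through the last second the pointer disc's centre stays within 6 mm of the index blade along the pull, the fingers hold the rod (over 2 N), the clamp strap is down (under 0.07 rad) and the barrel is seated in its saddles (within 5 mm along, 4 mm across, 0.06 rad) (all of step 2 and x of barrel in the frame of fixture between -0.075 and -0.065 m and y of barrel in the frame of fixture between -0.004 and 0.004 m and z of barrel in the frame of fixture between 0.055 and 0.064 m and angle between the x axis of barrel and the x axis of fixture, either way round below 0.06 rad); the arm keeps its last pose, push and grip.
It fails at once if the index is shifted by more than 4 mm (distance of index_tip from where it was at the start of the episode above 0.004 m).
It fails at once if another thing on the table is moved by more than 30 mm (distance of any of gauge_a, gauge_b, gauge_c, calculator, bottle, tape from where it was at the start of the episode above 0.03 m).
It also fails if it takes over 48 s, if anything falls off the work surface, if the arm or the gripper's body presses on something with over 40 N, if the wrist force passes 120 N, or if a joint passes its speed limit or range.

## Working session

There is one attempt and no reset: what is moved stays moved. The work goes in short steps, Python scripts to look and compute and a tool call to move; the robot and the scene stay as the last step left them, time stands still between calls to the robot, and variables do not carry over. Pictures are saved under pics/ and viewed, at most 10 in all, crops included, and the job is handed in when it is done.

Besides the shell and the picture viewer there is one more tool, called after ">>>" by a JSON object that holds its "method" and its "body". drive_tool: Moves the arm, as the interface text tells. Its arguments: {"type":"object","properties":{"rows":{"type":"array","items":{"type":"array","items":{"type":"number"}}},"grip":{"type":"number"},"newtons":{"type":"number"}},"required":["rows"]}

```bash
mkdir -p pics; ls
cat > h.py <<'E'
import numpy as np, cv2
from rig import get_state, eyes, order, manip
def shot(n):
    im,d=eyes.get_image(n); c=eyes.camera_info(n); return im,d,c
def K(c): return np.array([[c['fx'],0,c['cx']],[0,c['fy'],c['cy']],[0,0,1.]])
def ray(c,uv):
    p=cv2.undistortPoints(np.array([[uv]],float),K(c),np.array(c['dist'],float))[0,0]
    R=np.array(c['R']);return -R.T@np.array(c['t']), R.T@np.array([p[0],p[1],1])
def atz(c,uv,z):
    o,r=ray(c,uv);return o+r*(z-o[2])/r[2]
def atd(c,uv,d):
    o,r=ray(c,uv);return o+r*d
def proj(c,X):
    r=cv2.Rodrigues(np.array(c['R'],float))[0]
    return cv2.projectPoints(np.array(X,float).reshape(-1,3),r,np.array(c['t'],float),K(c),np.array(c['dist'],float))[0][:,0]
E
python3 - <<'E'
from h import *
print(get_state())
for n in('scene','top'):
    im,d,c=shot(n);cv2.imwrite(f'pics/{n}1.png',im[...,::-1]);np.savez(f'{n}1.npz',im=im,d=d,**{k:np.array(v) for k,v in c.items()})
    print(n,c['fx'],-np.array(c['R']).T@np.array(c['t']))
E
```

```text
pics
{'clock': 0.0, 'qpos': array([-1.44899948e+00,  2.76571568e-01,  1.50616224e+00,  6.79985798e-05,
        1.36071585e+00, -1.21049720e-01]), 'qd': array([ 0.00096309, -0.00042226,  0.00104796, -0.00093934,  0.00090496,
       -0.00010789]), 'effort': array([-1.64151159e-03, -4.16775727e+01, -2.45807558e+01, -1.87145524e-04,
        1.11033334e-02,  2.24290687e-06]), 'position': array([ 0.13819542, -0.55762259,  0.25244145]), 'ee_rot': array([-9.28517600e-04,  9.92637680e-01,  1.21118011e-01,  3.28983327e-05]), 'contact_force': array([ 0.23817507, -0.59407825,  0.0733375 ]), 'moment': array([0.00145886, 0.02355892, 0.00712575]), 'gripper_force': 0.0, 'width': 0.08557552244487034}
scene 457.88313246528895 [ 1.42184108 -0.03588004  0.72145813]
top 618.7221198870371 [ 0.25691354 -0.00926468  1.5588373 ]
```

View pics/top1.png

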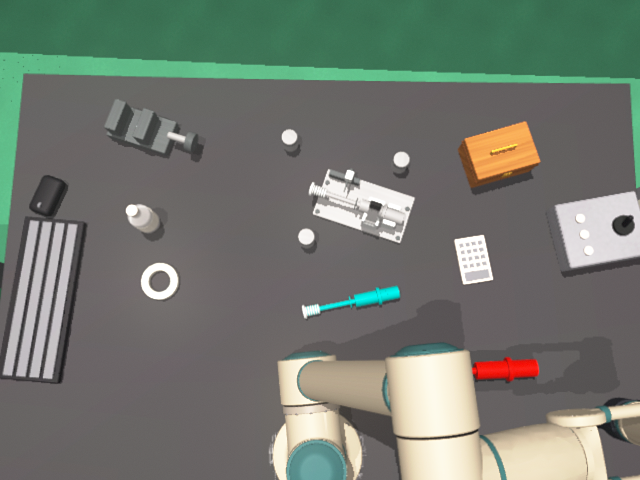

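View pics/scene1.png

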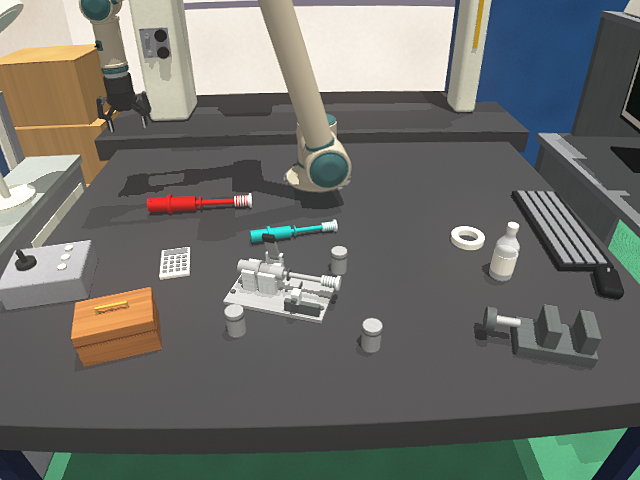

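Top view: the steel rod lies in the fixture at (362,205), with its knob at (316,190), the index at (345,178) and the strap's rubber end at (375,207). Possible confusions are the cyan rod (350,300), the red rod (505,370) and the grey vice (155,130). The steel one is in the white fixture. I'll check it in a close crop.

Run:
```python
import cv2
im=cv2.imread('pics/top1.png')[155:255,295:425]
cv2.imwrite('pics/c1.png',cv2.resize(im,None,fx=6,fy=6,interpolation=cv2.INTER_CUBIC))
```

```text
(no output)
```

View pics/c1.png

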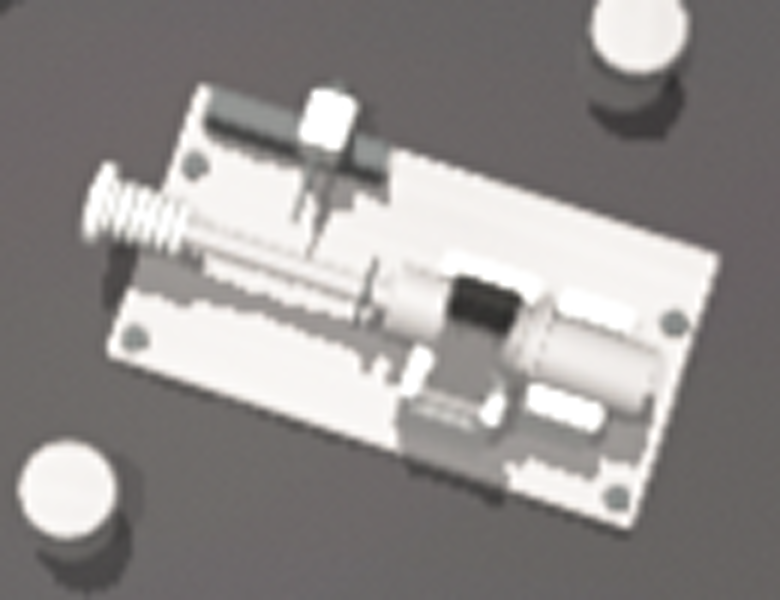

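The crop shows base plate corners at (203,85), (717,257), (633,527) and (110,352), the pointer disc at about (370,290), the blade tip at about (314,245), and the rubber end at (485,303).

```bash
cat >> h.py <<'E'
def load(n): return dict(np.load(n+'1.npz'))
def pose2(A,B):
    a=A-A.mean(0);b=B-B.mean(0)
    th=np.arctan2((a[:,0]*b[:,1]-a[:,1]*b[:,0]).sum(),(a*b).sum())
    R=np.array([[np.cos(th),-np.sin(th)],[np.sin(th),np.cos(th)]])
    return th,B.mean(0)-R@A.mean(0),R
E
python3 - <<'E'
from h import *
c=load('top')
px=lambda u,v:((u+.5)/6-.5+295,(v+.5)/6-.5+155)
W=np.array([atz(c,px(*p),.012)[:2] for p in[(203,85),(717,257),(633,527),(110,352)]])
F=np.array([[.1,-.075],[-.135,-.075],[-.135,.05],[.1,.05]])
th,t,R=pose2(F,W)
print('th',np.degrees(th),t,'res mm',1e3*(F@R.T+t-W))
np.savez('fix.npz',th=th,t=t,R=R)
inv=lambda p:R.T@(p[:2]-t)
for n,p,z in[('disc',(370,290),.075),('tip',(314,245),.06),('block',(330,120),.07),('knobrimtop',(100,200),.06),('strapend',(485,303),.15),('strapend',(485,303),.157)]:
    print(n,1e3*inv(atz(c,px(*p),z)))
for n,p in[('gaA',(640,25)),('gaB',(68,487)),]:
    print(n,1e3*inv(atz(c,px(*p),.062)))
print(1e3*inv(atz(c,(289,136),.062)))
# strap depth from both cams, points in fixture frame
for n in('top','scene'):
    c=load(n);d=c['d'];o=-c['R'].T@c['t']
    v,u=np.mgrid[0:480,0:640]
    p=cv2.undistortPoints(np.c_[u.ravel(),v.ravel()].astype(float)[:,None],K(c),c['dist'])[:,0]
    P=(np.c_[p,np.ones(len(p))]*d.reshape(-1,1)-c['t'])@c['R']
    f=(P[:,:2]-t)@R; f=np.c_[f,P[:,2]]
    m=(d.ravel()>0)&(abs(f[:,0]+.045)<.012)&(f[:,1]>-.04)&(f[:,1]<.05)&(f[:,2]>.09)&(f[:,2]<.2)
    q=f[m];q=q[np.argsort(-q[:,2])]; print(n,len(q),'\n',np.round(1e3*q[::max(1,len(q)//14)]))
    m=(d.ravel()>0)&(f[:,0]>.09)&(f[:,0]<.13)&(abs(f[:,1])<.03)&(f[:,2]>.03);print('knob',1e3*f[m].min(0),1e3*f[m].max(0))
E
```

```text
th 72.29513638769339 [ 0.6039288 -0.08441  ] res mm [[ 0.53994698  0.87725818]
 [ 0.7230272  -2.4263481 ]
 [-0.90345034 -0.0481585 ]
 [-0.35952384  1.59724841]]
disc [0.96355158 2.68014928]
tip [ 29.27895584 -11.49148398]
block [ 39.47264322 -61.48124591]
knobrimtop [119.43802953  -0.97412658]
strapend [-44.63340286  10.91767778]
strapend [-44.58030136  12.61950612]
gaA [ -69.43709478 -144.02914439]
gaB [ 92.15175614 117.94257037]
[ 216.28255272 -109.51893109]
top 205 
 [[-41.  12. 162.]
 [-37.   8. 157.]
 [-38.  17. 156.]
 [-47.  16. 154.]
 [-33.  17. 151.]
 [-55.  14. 146.]
 [-36.  16. 140.]
 [-48.  20. 131.]
 [-38.  25. 127.]
 [-45.  24. 122.]
 [-44.  26. 116.]
 [-48.  28. 110.]
 [-57.  32. 106.]
 [-35.  33.  97.]
 [-38.  34.  95.]]
knob [ 90.32942296 -13.33424226  53.95303866] [121.63424856  18.79137621  81.08559499]
scene 210 
 [[-38.   9. 159.]
 [-56.  11. 158.]
 [-56.   1. 156.]
 [-37.   4. 155.]
 [-35.   4. 150.]
 [-50.   5. 144.]
 [-54.   9. 137.]
 [-54.  14. 131.]
 [-40.  14. 126.]
 [-45.  19. 119.]
 [-34.  21. 114.]
 [-51.  20. 108.]
 [-43.  23. 102.]
 [-37.  25.  96.]]
knob [ 90.28130389 -19.88639078  48.66168295] [121.13533264  17.67673843  80.27436216]
```

```bash
cat >> h.py <<'E'
def cmd(fx,fy,z,yaw=None):
    "units of tool shift for TCP to fixture mm (fx,fy), height z mm"
    f=np.load('fix.npz');s=get_state();w,x,y,zz=s['ee_rot']
    Rt=np.array([[1-2*(y*y+zz*zz),2*(x*y-w*zz),2*(x*zz+w*y)],[2*(x*y+w*zz),1-2*(x*x+zz*zz),2*(y*zz-w*x)],[2*(x*zz-w*y),2*(y*zz+w*x),1-2*(x*x+y*y)]])
    T=np.r_[f['R']@np.array([fx,fy])/1e3+f['t'],z/1e3]
    cur=f['R'].T@(s['position'][:2]-f['t'])*1e3
    yw=np.degrees(np.arctan2(Rt[1,0],Rt[0,0]));dy=np.degrees(f['th'])-yw
    print('t%.2f now fix'%s['clock'],cur.round(1),'z %.1f'%(s['position'][2]*1e3),'->units',(Rt.T@(T-s['position'])/.025).round(2),'turn',round(-dy/6,2),'w %.1f'%(s['width']*1e3),'F',(np.r_[f['R'].T@s['contact_force'][:2],s['contact_force'][2]]).round(1))
E
python3 -c "
from h import *
cmd(-45,60,260);print(proj(eyes.camera_info('wrist'),get_state()['position']))"
```

```text
t0.10 now fix [-592.5  299.8] z 252.5 ->units [ 19.65 -13.62  -0.27] turn -9.73 w 85.3 F [ 0.   0.7 -0.5]
[[326.93924466 357.98949462]]
```

>>> {"method": "drive_tool", "body": {"rows": [[1.2,-0.8,0,-1.1],[2.4,-1.6,0,-2.2],[3.6,-2.5,0,-3.3],[4.8,-3.3,0,-4.4],[6.0,-4.2,0,-5.5],[7.2,-5.0,0,-6.6],[8.4,-5.8,0,-7.7],[9.6,-6.6,0,-8.8]], "grip": 0, "newtons": 40}}

```text
clock: 0.77
position: [0.3322, -0.3386, 0.2531]
ee_rot: [-0.0, 0.834, 0.552, 0.0]
contact_force: [1.9, -0.1, -0.1]
width: 0.0002
gripper_force: 0.0
```

```bash
python3 -c "
from h import *
cmd(-45,60,260)"
```

```text
t0.77 now fix [-324.8  181.6] z 253.1 ->units [11.59  3.81 -0.28] turn -0.88 w 0.2 F [ 0.5 -1.8 -0.1]
```

>>> {"method": "drive_tool", "body": {"rows": [[1.5,0.5,0,-0.3],[3.0,1.0,0,-0.6],[4.5,1.5,0,-0.88],[6.0,2.0,-0.2,-0.88],[7.5,2.5,-0.3,-0.88],[9.0,3.0,-0.3,-0.88],[10.3,3.4,-0.3,-0.88],[11.3,3.8,-0.3,-0.88]]}}

```text
clock: 1.43
position: [0.5316, -0.1156, 0.2605]
ee_rot: [-0.0, 0.809, 0.588, 0.0]
contact_force: [1.0, -0.1, 1.4]
width: 0.0001
gripper_force: 0.0
```

```bash
python3 -c "
from h import *
cmd(-45,60,260)
im,d,c=shot('wrist');cv2.imwrite('pics/w1.png',im[...,::-1]);np.savez('wrist1.npz',im=im,d=d,**{k:np.array(v) for k,v in c.items()})"
```

```text
t1.43 now fix [-51.7  59.5] z 260.5 ->units [ 0.27 -0.02  0.02] turn -0.03 w 0.1 F [ 0.2 -1.   1.4]
```

View pics/w1.png

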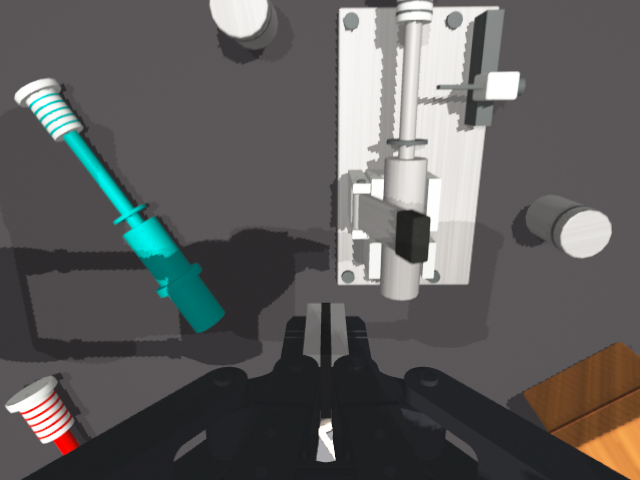

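Wrist view: plate corners at (340,8), (500,8), (469,285) and (337,285). The disc spans (387..428,142), the blade tip is at (438,87), and the strap end is at (412,235).

Run:
```python
from h import *
c=load('wrist')
W=np.array([atz(c,p,.012)[:2] for p in[(500,8),(469,285),(337,285),(340,8)]])
F=np.array([[.1,-.075],[-.135,-.075],[-.135,.05],[.1,.05]])
th,t,R=pose2(F,W);print(np.degrees(th),t,1e3*(F@R.T+t-W))
f=np.load('fix.npz')
for RR,tt in((R,t),(f['R'],f['t'])):
  inv=lambda p:1e3*RR.T@(p[:2]-tt)
  for n,p,z in[('disc',(408,142),.06),('discL',(387,142),.06),('discR',(428,142),.06),('tip',(438,87),.06),('block',(502,86),.07)]: print(n,inv(atz(c,p,z)).round(1))
  for n,X in [('disc',(0.002,0,.06)),('barrelfront',(-.01,0,.076)),('barrel back',(-.12,0,.06))]: print(n,proj(c,np.r_[RR@np.array(X[:2])+tt,X[2]]))
im=c['im'][...,::-1][0:300,330:530]
cv2.imwrite('pics/w1c.png',cv2.resize(im,None,fx=2.6,fy=2,interpolation=cv2.INTER_CUBIC) if 0 else cv2.resize(im[60:170,40:190],None,fx=5,fy=5,interpolation=cv2.INTER_CUBIC))
```

```text
72.17762263735716 [ 0.60922434 -0.08150746] [[ 1.04647921  1.0332643 ]
 [-0.35917564 -0.91839726]
 [-0.41964064 -0.94844585]
 [-0.26766293  0.83357881]]
disc [ 1.8 -0.3]
discL [ 1.8 15.3]
discR [  1.7 -15.1]
tip [ 39.8 -19.3]
block [ 39.8 -60.6]
disc [[407.6412122  141.68340908]]
barrelfront [[410.83719685 160.64972256]]
barrel back [[398.92691831 292.5503062 ]]
disc [ 6.1 -4.4]
discL [ 6.2 11.1]
discR [  6.1 -19.2]
tip [ 44.2 -23.5]
block [ 44.  -64.9]
disc [[401.69236603 147.74975183]]
barrelfront [[404.68381294 166.8566957 ]]
barrel back [[393.95912026 297.38180003]]
```

View pics/w1c.png

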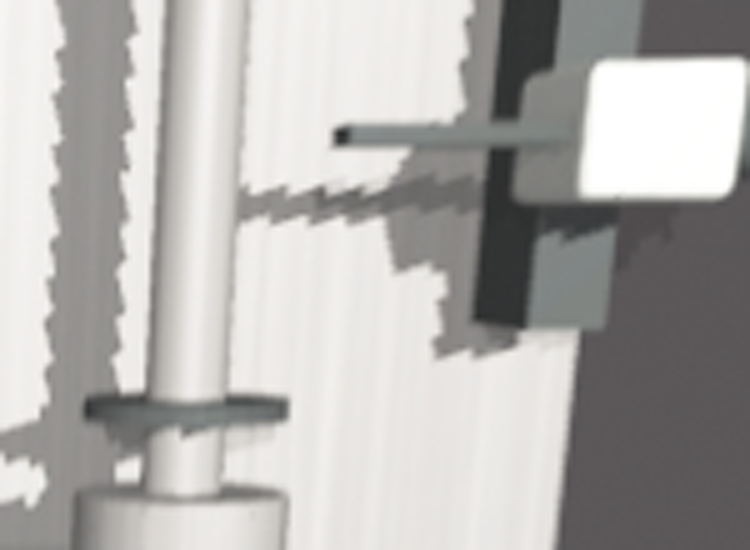

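```bash
python3 -c "
from h import *
c=load('wrist')
W=np.array([atz(c,p,.012)[:2] for p in[(500,8),(469,285),(337,285),(340,8)]])
F=np.array([[.1,-.075],[-.135,-.075],[-.135,.05],[.1,.05]])
th,t,R=pose2(F,W);np.savez('fix.npz',th=th,t=t,R=R)
cmd(-45,50,151)"
```

```text
t1.48 now fix [-52.7  61. ] z 260.3 ->units [0.28 0.43 4.37] turn 0.0 w 0.1 F [ 2.9 -3.5  0.3]
```

>>> {"method": "drive_tool", "body": {"rows": [[0.15,0,0.8,0],[0.28,0,1.7,0],[0.28,0,2.6,0],[0.28,0,3.4,0],[0.28,0.1,4.0,0],[0.28,0.25,4.3,0],[0.28,0.43,4.37,0],[0.28,0.43,4.37,0]]}}

```text
clock: 2.15
position: [0.5439, -0.1156, 0.1514]
ee_rot: [0.0, 0.809, 0.588, 0.0]
contact_force: [0.2, -0.2, -0.5]
width: 0.0
gripper_force: 0.0
```

```bash
python3 -c "
from h import *
cmd(-45,36.6,151);cmd(-45,17.6,141.2)"
```

```text
t2.15 now fix [-52.5  51.7] z 151.4 ->units [0.3  0.6  0.01] turn -0.03 w 0.0 F [-0.2 -0.2 -0.5]
t2.15 now fix [-52.5  51.7] z 151.4 ->units [0.3  1.36 0.41] turn -0.03 w 0.0 F [-0.2 -0.2 -0.5]
```

>>> {"method": "drive_tool", "body": {"rows": [[0.15,0.2,0,0],[0.3,0.4,0,0],[0.3,0.6,0.0,0],[0.3,0.8,0.05,0],[0.3,1.0,0.15,0],[0.3,1.2,0.3,0],[0.3,1.36,0.41,0],[0.3,1.36,0.41,0]]}}

```text
clock: 2.82
position: [0.5785, -0.1188, 0.1409]
ee_rot: [0.0, 0.809, 0.588, 0.0]
contact_force: [-0.6, 0.3, -0.8]
width: -0.0001
gripper_force: 0.1
```

```bash
python3 -c "
from h import *
cmd(-45,10.5,134);cmd(-45,5.1,125.7);cmd(-45,1.3,116.4)"
```

```text
t2.82 now fix [-44.9  17.8] z 140.9 ->units [-0.    0.29  0.28] turn -0.03 w -0.1 F [ 0.1  0.6 -0.8]
t2.82 now fix [-44.9  17.8] z 140.9 ->units [-0.    0.51  0.61] turn -0.03 w -0.1 F [ 0.1  0.6 -0.8]
t2.82 now fix [-44.9  17.8] z 140.9 ->units [-0.    0.66  0.98] turn -0.03 w -0.1 F [ 0.1  0.6 -0.8]
```

>>> {"method": "drive_tool", "body": {"rows": [[0,0.15,0.14,0],[0,0.29,0.28,0],[0,0.4,0.44,0],[0,0.51,0.61,0],[0,0.6,0.8,0],[0,0.66,0.98,0],[0,0.7,1.15,0],[0,0.73,1.3,0]]}}

```text
clock: 3.48
position: [0.5962, -0.1246, 0.1088]
ee_rot: [0.001, 0.809, 0.588, 0.001]
contact_force: [3.5, -0.4, 5.1]
width: 0.0006
gripper_force: 2.1
```

```bash
python3 -c "
from h import *
cmd(-45,-0.5,106.5)
for n in('scene','wrist'):
    im,d,c=shot(n);cv2.imwrite(f'pics/{n}2.png',im[...,::-1])
    if n=='scene': a=cv2.resize(im[230:330,210:350],(640,457))
    else: b=im
cv2.imwrite('pics/m2.png',cv2.resize(np.vstack([a,b])[...,::-1],None,fx=.62,fy=.62))"
```

```text
t3.48 now fix [-45.   -0.8] z 108.8 ->units [ 0.   -0.01  0.09] turn -0.03 w 0.6 F [ 0.7 -3.4  5.1]
```

View pics/m2.png

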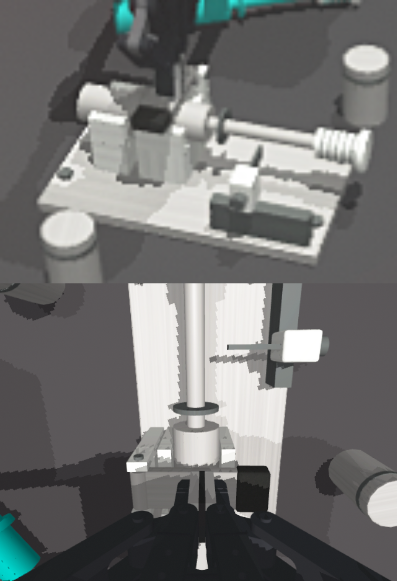

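The strap is nearly level over the barrel, with its rubber end at (152,117) in the upper view and the fingers on it. I'll press a little further.

>>> {"method": "drive_tool", "body": {"rows": [[0,0,0.05,0],[0,0,0.1,0],[0,0,0.15,0],[0,0,0.2,0],[0,0,0.2,0],[0,0,0.2,0],[0,0,0.2,0],[0,0,0.2,0]]}}

```text
clock: 4.25
position: [0.5948, -0.1242, 0.1064]
ee_rot: [0.001, 0.809, 0.588, 0.0]
contact_force: [-2.1, 0.3, 16.6]
width: -0.0001
gripper_force: 8.0
```

```bash
python3 -c "
from h import *
cmd(-45,-0.5,106.5)"
```

```text
t4.25 now fix [-45.    0.6] z 106.4 ->units [ 0.    0.05 -0.01] turn -0.03 w -0.1 F [-0.4  2.1 16.6]
```

>>> {"method": "drive_tool", "body": {"rows": [[0,0,-0.8,0],[0,0,-1.8,0],[1.0,0,-2.4,0],[2.4,0,-2.4,0],[3.8,0,-2.4,0],[4.8,0,-2.4,0],[5.6,0,-2.4,0],[5.7,0,-2.4,0]]}}

```text
clock: 4.92
position: [0.6379, 0.0152, 0.1625]
ee_rot: [-0.002, 0.808, 0.589, -0.001]
contact_force: [0.1, 0.0, 0.3]
width: -0.0001
gripper_force: 0.0
```

>>> {"method": "drive_tool", "body": {"rows": [[0,0,0,0],[0,0,0,0],[0,0,0,0],[0,0,0,0],[0,0,0,0],[0,0,0,0],[0,0,0,0],[0,0,0,0]], "grip": 62}}

```text
clock: 5.58
position: [0.6389, 0.0111, 0.1638]
ee_rot: [0.0, 0.809, 0.588, -0.0]
contact_force: [0.0, -0.4, -0.1]
width: 0.062
gripper_force: 0.0
```

```bash
python3 -c "
from h import *
cmd(98,0,63)
im,d,c=shot('wrist');cv2.imwrite('pics/w3.png',im[...,::-1]);np.savez('wrist1.npz',im=im,d=d,**{k:np.array(v) for k,v in c.items()})"
```

```text
t5.58 now fix [97.2  0.1] z 163.8 ->units [0.03 0.   4.03] turn -0.04 w 62.0 F [-0.3 -0.1 -0.1]
```

View pics/w3.png

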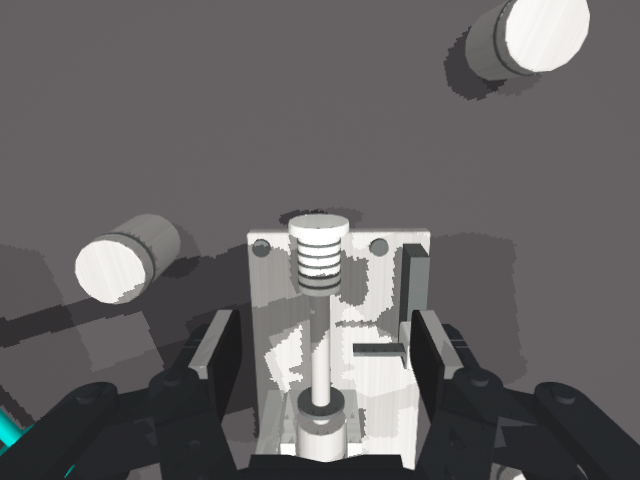

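The knob is centred at (319,258) between the open fingers, with its rim at (319,228), the disc at (321,402) and the blade tip at (353,350). I'll check these against the frame and descend.

```bash
python3 -c "
from h import *
c=load('wrist');f=np.load('fix.npz')
for p in[(319,265),(319,228),(321,402),(353,350)]: print((1e3*f['R'].T@(atz(c,p,.06)[:2]-f['t'])).round(1))
print(proj(c,[np.r_[f['R']@np.array([.098+a,0])+f['t'],.06] for a in(-.017,0,.017,.02)]))"
```

```text
[90.4  4.1]
[112.3   4. ]
[-2.5  3.7]
[ 35.1 -16. ]
[[326.35879001 280.24757878]
 [326.25045574 252.33790519]
 [326.13743132 223.17454576]
 [326.11697031 217.89008021]]
```

>>> {"method": "drive_tool", "body": {"rows": [[0,0,0.7,0],[0,0,1.4,0],[0,0,2.1,0],[0,0,2.8,0],[0,0,3.3,0],[0,0,3.7,0],[0,0,4.0,0],[0,0,4.0,0]]}}

```text
clock: 6.3
position: [0.638, 0.0115, 0.0622]
ee_rot: [-0.001, 0.809, 0.588, -0.001]
contact_force: [-0.9, 0.7, -0.3]
width: 0.0621
gripper_force: 0.0
```

>>> {"method": "drive_tool", "body": {"rows": [[0,0,0,0],[0,0,0,0],[0,0,0,0],[0,0,0,0],[0,0,0,0],[0,0,0,0],[0,0,0,0],[0,0,0,0]], "grip": 15, "newtons": 60}}

```text
clock: 6.97
position: [0.6392, 0.0116, 0.0641]
ee_rot: [0.0, 0.809, 0.588, 0.0]
contact_force: [-0.0, 1.6, 1.9]
width: 0.0224
gripper_force: 58.6
```

```bash
python3 -c "
from h import *
cmd(136,0,63)"
```

```text
t6.97 now fix [97.8  0. ] z 64.1 ->units [ 1.53 -0.    0.04] turn -0.03 w 22.4 F [1.5 0.5 1.9]
```

```bash
python3 -c "
from h import *
im,d,c=shot('wrist');cv2.imwrite('pics/w4.png',im[...,::-1])
im2,_,c2=shot('scene')
a=cv2.resize(im2[240:330,215:355],(622,400));b=im[200:480,:]
cv2.imwrite('pics/m4.png',np.vstack([cv2.resize(a,(640,320)),b])[...,::-1])
s=get_state();print(s['contact_force'],s['moment'],s['position'])"
```

```text
[0.55351718 1.09529307 0.89657044] [ 0.17951011 -0.00508961 -0.08522133] [0.63913057 0.01161837 0.06393901]
```

View pics/m4.png

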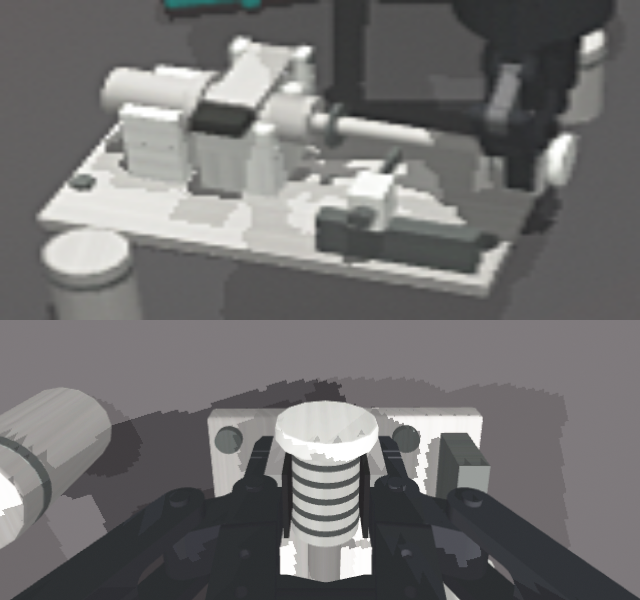

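The knob is firmly between the pads, the strap is down and the disc is still at the barrel mouth. Next I'll pull 38 mm.

>>> {"method": "drive_tool", "body": {"rows": [[0.2,0,0,0],[0.4,0,0,0],[0.6,0,0,0],[0.8,0,0,0],[1.0,0,0,0],[1.2,0,0,0],[1.4,0,0,0],[1.52,0,0,0]]}}

```text
clock: 7.73
position: [0.6498, 0.0456, 0.0633]
ee_rot: [0.001, 0.809, 0.588, -0.003]
contact_force: [-2.7, -8.5, 1.1]
width: 0.0225
gripper_force: 58.5
```

>>> {"method": "drive_tool", "body": {"rows": [[0,0,0,0],[0,0,0,0],[0,0,0,0],[0,0,0,0],[0,0,0,0],[0,0,0,0],[0,0,0,0],[0,0,0,0]]}}

```text
clock: 8.4
position: [0.6496, 0.045, 0.0633]
ee_rot: [0.001, 0.809, 0.588, -0.003]
contact_force: [-2.0, -7.6, 1.2]
width: 0.0223
gripper_force: 58.5
```

```bash
python3 -c "
from h import *
cmd(136,0,63)
a,_,ca=shot('scene');b,_,cb=shot('top')
cv2.imwrite('pics/m5.png',np.vstack([cv2.resize(a[250:320,240:360],(514,300),interpolation=2),cv2.resize(b[165:235,295:415],(514,300),interpolation=2)])[...,::-1])"
```

```text
t8.40 now fix [132.8   0.3] z 63.3 ->units [0.13 0.01 0.01] turn -0.01 w 22.3 F [-7.8 -0.5  1.2]
```

View pics/m5.png

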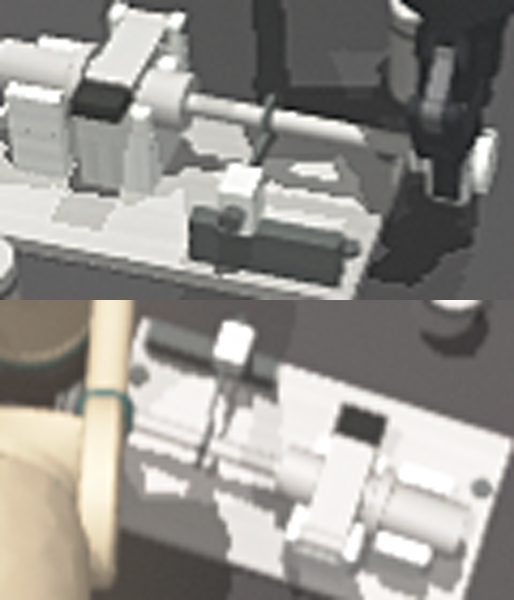

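The strap is down and the disc (265,115 in the upper view; 208,440 in the lower) is nearly level with the blade. The arm gave about 3 mm, so I'll pull that much more.

>>> {"method": "drive_tool", "body": {"rows": [[0.06,0,0,0],[0.12,0,0,0],[0.12,0,0,0],[0.12,0,0,0],[0.12,0,0,0],[0.12,0,0,0],[0.12,0,0,0],[0.12,0,0,0]]}}

```text
clock: 9.17
position: [0.6505, 0.0477, 0.0632]
ee_rot: [0.001, 0.809, 0.588, -0.003]
contact_force: [-2.5, -7.9, 1.1]
width: 0.0219
gripper_force: 58.5
```

```bash
python3 -c "
from h import *
cmd(136,0,63)
b,_,c=shot('top');a,_,ca=shot('scene')
cv2.imwrite('pics/m6.png',np.hstack([cv2.resize(b[170:220,318:363],None,fx=8,fy=8,interpolation=2),cv2.resize(a[255:305,280:330],None,fx=8,fy=8,interpolation=2)])[...,::-1])
f=np.load('fix.npz')
for n,cc in(('top',c),('scene',ca)):
  P=lambda x,y,z:proj(cc,np.r_[f['R']@np.array([x,y])/1e3+f['t'],z/1e3])[0]
  print(n,'d(px)/10mm x',P(50,0,60)-P(40,0,60),'tip',P(39.8,-20,60),'disc',P(39.8,0,60),'disc near edge',P(39.8,-15,60))
"
```

```text
t9.17 now fix [135.7   0.3] z 63.2 ->units [0.01 0.01 0.01] turn -0.01 w 21.9 F [-8.3  0.   1.1]
top d(px)/10mm x [-3.81025685 -1.27399767] tip [342.88683445 188.81397695] disc [340.30204224 196.22070685] disc near edge [342.24151859 190.66310692]
scene d(px)/10mm x [4.24014518 0.74319899] tip [303.53442599 284.36239803] disc [306.18454501 278.81680946] disc near edge [304.20449194 282.96028384]
```

View pics/m6.png

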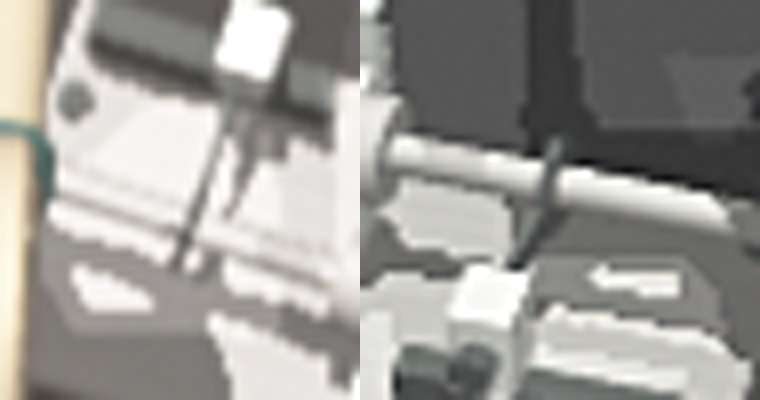

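The disc at (178,265) lies on the straight line of the blade from (230,105), within about 1 mm, and the 8 N spring force is being held. I'll hand in now.

```bash
python3 -c "
from h import *
print(order.sign_off())"
```

```text
the job is handed in; nothing more can be done
None
```

I closed the strap fully over the barrel, drew the rod out about 38 mm and handed the job in with the gripper still holding the knob; in the last pictures the pointer disc is level with the index blade to within about 1 mm, but the hand-in gave no verdict.

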